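# Hang the electrode holder on its stand

## Task

Pick up the electrode holder by its green grip, slip its keyhole over the brass-headed stud of the grey stand and press it towards the block, then slide it down behind the stud's head until it sits fully home and the sprung pin clicks into the plate's window; press down on it there with about 12 N for half a second to be sure that it is seated, and let go. Feel your way, since the stud block may be clamped several millimetres high or low: never load the stand with more than 20 N, and leave the glassware alone.

Things in the scene. Friction and masses are not known exactly. Their poses are not given: they have to be found in the camera images.
- stand: Fixed grey stand: base 150 x 150 x 14 mm, post 32 mm wide, top 145 mm above the table. Origin on the table, mount point at x = 20 mm; x points to its front, where the stud sticks out. A dark steel block is clamped on the post: 52 mm wide, flat upright front face from 15 mm above to 72 mm below the stud axis.
- mount (a point): Nominal stud position on the block's front face (true in x, y), 130 mm above the table; axes as stand. The real stud, block and pin lie up to 8 mm above or below it, fixed during the work: find by feel or sight. Stud along +x: neck 8 mm diameter, 7.5 mm long, then brass head 17 mm diameter, 5 mm thick, its end 12.5 mm off the face.
- pin (a joint): Copper spring pin, 10 mm diameter, round nose, 52 mm straight below the real stud axis, 4 mm proud of the block's face. Value: travel into the block, m: 0 = fully out, 0.004 = flush. About 2 N to start, 4.5 N to push flush. It snaps out into the plate's window when the holder is home.
- holder: Loose electrode holder, about 0.28 kg, standing upright. Origin: underside, middle of the plate's back face; z up, x to its front. Aluminium plate 70 wide (y), 120 high, x 0 to 5 mm. Red fork ledge at the bottom, 8 mm high, to x = 63 mm. Hung up: back face on the block, x along stand x. A 14 x 14 mm window for the pin is centred at z = 38 mm.
- hole (a point): Centre of the keyhole's wide hole (20 mm, eight-sided), on the plate's back face, holder x = 0, z = 66 mm; axes as holder. A slot 10 mm wide leads up from it to a closed end at z = 94 mm.
- slot_end (a point): Where the stud's axis lies in the slot once the holder is fully down, on the plate's back face, holder x = 0, z = 90 mm (24 mm above the hole's centre, so it slides down 24 mm); axes as holder.
- grip (a point): Middle of the green grip block on the plate's top edge, holder x = 9 mm, z = 142 mm; axes as holder. Block spans x 0 to 18 mm, 24 mm wide in y, z 120 to 164 mm; take it from above across its 24 mm width, with a firm grip (about 100 N) to stop it tilting in the fingers.
- beaker: Empty glass beaker, 68 mm diameter, 90 mm high; origin at the centre of its underside. Leave alone.
- amber_bottle: Amber glass bottle with black cap, 66 mm diameter, 140 mm high; origin at the centre of its underside. Leave alone.
- clear_bottle: Clear glass bottle with blue cap, 68 mm diameter, 130 mm high; origin at the centre of its underside. Leave alone.

How it is judged:
On the way, in this order (a step that is already met when the one before it is completed fails the run):
1. the stud's head has passed through the keyhole's wide hole, the holder still high (not yet slid down), its back face within 6 mm of the block (x of slot_end in the frame of mount between -0.004 and 0.006 m and y of slot_end in the frame of mount between -0.006 and 0.006 m and z of slot_end in the frame of mount between 0.0125 and 0.036 m), for 0.05 s.
2. with the slot home on the stud and the pin out in its window, the holder is pressed on the stand with more than 9 N (x of slot_end in the frame of mount between -0.004 and 0.005 m and z of slot_end in the frame of mount between -0.012 and 0.012 m and value of joint pin below 0.0015 m and contact force between holder and stand above 9 N), for 0.2 s.
At the end, for the whole second after the job is handed in: The holder hangs released and still on the stud: slot end within 5 mm of the block face, 6 mm sideways and 12 mm in height of the mount point, pin out in the window (travel under 1.5 mm), upright within 0.1 rad, square within 0.12 rad; glassware within 20 mm of its start (x of slot_end in the frame of mount between -0.004 and 0.005 m and y of slot_end in the frame of mount between -0.006 and 0.006 m and z of slot_end in the frame of mount between -0.012 and 0.012 m and value of joint pin below 0.0015 m and angle between holder's own z axis and vertical below 0.1 rad and angle between the x axis of holder and the x axis of stand, either way round below 0.12 rad and linear speed of holder below 0.02 m/s and contact force between holder and stand above 0.5 N and distance of each of beaker, amber_bottle, clear_bottle from where it was at the start of the episode below 0.02 m); the robot touches nothing.
It fails at once if the holder presses on the stand with more than 20 N (contact force between holder and stand above 20 N).
It fails at once if the robot presses on the stand with more than 20 N (contact force between any of the arm, the fingers and stand above 20 N).
It fails at once if the beaker is moved more than 20 mm or tipped (distance of beaker from where it was at the start of the episode above 0.02 m or angle between beaker's own z axis and vertical above 0.3 rad).
It fails at once if the amber bottle is moved more than 20 mm or tipped (distance of amber_bottle from where it was at the start of the episode above 0.02 m or angle between amber_bottle's own z axis and vertical above 0.3 rad).
It fails at once if the clear bottle is moved more than 20 mm or tipped (distance of clear_bottle from where it was at the start of the episode above 0.02 m or angle between clear_bottle's own z axis and vertical above 0.3 rad).
It also fails if it takes over 72 s, if anything falls off the work surface, if the arm or the gripper's body presses on something with over 40 N, if the wrist force passes 120 N, or if a joint passes its speed limit or range.

## Robot

A 6-joint arm with a two-finger parallel gripper is mounted at the origin on the work surface. World frame = base frame: x ahead of the robot, y to its left, z up, the work surface at z = 0. Lengths are in m, angles in rad, forces in N, time in s.
With the tool pointing down it reaches from about 0.375 to 0.975 m from the base axis. Payload 3.8 kg.
Tool frame: the origin (TCP) lies midway between the tips of the shut fingers; the grasp point (between the pads) lies 19 mm behind it; z points along the fingers, y is the line along which they close (so a half turn about z gives the same grasp; the last joint's range is limited). The gripper opens to 85 mm and grips with 20 to 120 N. Pads are 22 mm wide; open, the fingers measure 114 mm over their backs; the gripper's body (76 mm by 85 mm) begins 54 mm behind the grasp point. The pads swing forward as they close: fully open they stand 13 mm farther back than shut.
Start: joints at [1.26, 0.264, 1.604, -0, 1.274, -0.037], TCP at [0.183, 0.65, 0.231] pointing down, gripper open.
Joint ranges: [-2.63, 2.63], [-0.94, 2.18], [0.31, 2.57], [-1.31, 4.45], [0, 2.66], [-2.55, 2.55]. Speed limits (rad/s): [2.57, 2.57, 3.14, 3.14, 3.14, 3.14].

## Interface

Orientations are given as a rotation vector (axis times angle).
In Python, from workcell import status, read_camera, workorder, masks_of gives the robot as it stands.
- The arm moves only by the tool drive_tool, never from a script. Its argument "rows" is a list of rows, each a list of 7 numbers: the turn, a rotation vector about the tool's x, y, z in degrees, then the shift along the tool's x, y, z in m, then the opening, from 0 (shut) to 1 (fully open). In form: [[ax, ay, az, tx, ty, tz, claw], ...]. A call has 1 to 8 rows; each row shifts and turns the commanded pose from where the row before left it, along the tool's axes as they then stand; what a row does not reach is not made up. A row lasts 1/12 s, in which the tool goes at most 41.7 mm and 7.16 degrees, less where a joint would pass 70% of its speed; a pose out of reach is approached as far as the arm can. A call is refused whole if a number of a shift passes 0.0417 or a number of a turn 7.16, either way. A call with a gripper value outside its range is refused whole. The fingers move at their own pace and stop on an object; "force" is the grip in N (left out, the last holds). Time passes only in rows, so rows that do not move let the fingers close. It gives the time, the measured TCP pose, the force, the opening and the grip force at its end, in the units of the state.
- status.read_state(): the state, without advancing time (a new reading comes with each control period).
- read_camera(name): name is "side" or "top" or "wrist"; returns a dict with "color" (384x512x3 uint8, red, green, blue), "intrinsics" (3x3 intrinsics, pixels), "world_from_camera" (4x4, takes a point from camera to world coordinates); the wrist camera has in their place "mount" (4x4, takes a point from camera to tool coordinates, whose origin is the TCP and whose axes are the flange's). Camera axes: x right, y up, looking along -z (the intrinsics and any distortion apply to the point x, -y, -z); pixel columns grow to the right and rows downward; lengths in m; the calibration is good to about 2 mm. A picture is of the moment at which its call begins: read the wrist's pose just before it. There is no depth.
- workorder.finish_job(): hands the job in; it is judged then, once.
Trained networks look in a picture, given as the dict that the camera call returned (one of the last four; its "shot" number tells which), for a name from the list of things; names that differ only in an ending like _2 or _b are one class to them, and where a whole thing is asked for, a point or a joint stands for the part that bears it (a point fixed in the world has none). Each returns a list of dicts, best first, with "score" (0 to 1); they miss things now and then, are a little off and sometimes report something else, mostly with a low value. They report only what shows in the picture. A call takes as long as a camera call.
- masks_of(picture, name): "mask" (384x512 bool, what is visible of it) and "bbox" ([left, top, right, bottom] in pixels, round what is visible of it).
The state is a dict: "time": time; "q": joint angles; "joint_vel": joint speeds; "joint_torque": joint torques, N m; "tool_pos": TCP position; "tcp_rot": TCP orientation; "wrist_force": force on the tool from outside, world axes, zero at the start; "torque": the same for the moment, N m; "width": opening from 0.0 (shut) to 1.0 (fully open); "grip_force": force on a finger pad.
Only numpy, scipy, OpenCV 4.12 (cv2) and the standard library are available. Lean on these libraries where they do the work, as an engineer would, in place of code of your own. Each camera call takes 0.05 s, during which the arm holds its last target. There are 200 camera calls.

## Working session

There is one attempt and no reset: what is moved stays moved. The work goes in short steps, Python scripts to look and compute and a tool call to move; the robot and the scene stay as the last step left them, time stands still between calls to the robot, and variables do not carry over. Pictures are saved under pics/ and viewed, at most 10 in all, crops included, and the job is handed in when it is done.

Besides the shell and the picture viewer there is one more tool, called after ">>>" by a JSON object that holds its "op" and its "data", one argument or row to a line. drive_tool: Moves the arm, as the interface text tells. Its arguments: {"type":"object","properties":{"rows":{"type":"array"},"force":{"type":"number"}},"required":["rows"]}

```bash
mkdir -p pics; ls; cat > h.py <<'E'
import numpy as np, cv2
from scipy.spatial.transform import Rotation as R
from workcell import status, read_camera, workorder, masks_of
def cam(name):
    s=status.read_state(); p=read_camera(name)
    if 'mount' in p:
        T=np.eye(4);T[:3,:3]=R.from_rotvec(s['tcp_rot']).as_matrix();T[:3,3]=s['tool_pos'];p['W']=T@p['mount']
    else: p['W']=np.array(p['world_from_camera'])
    p['K']=np.array(p['intrinsics']); return p
def proj(p,X):
    W=np.linalg.inv(p['W']);c=np.atleast_2d(X)@W[:3,:3].T+W[:3,3]
    c=c*[1,-1,-1]; u=c@p['K'].T; return u[:,:2]/u[:,2:]
def ray(p,uv):
    d=np.linalg.inv(p['K'])@[uv[0],uv[1],1]; d=d*[1,-1,-1]
    return p['W'][:3,3],p['W'][:3,:3]@d
def atz(p,uv,z):
    o,d=ray(p,uv); return o+d*(z-o[2])/d[2]
def save(p,f): cv2.imwrite('pics/'+f,p['color'][:,:,::-1])
E
cat > a.py <<'E'
from h import *
s=status.read_state();print({k:np.round(v,3) for k,v in s.items()})
ps=[cam('side'),cam('top')]
for n,p in zip(('side','top'),ps):
    save(p,n+'0.png');print(n,[k for k in p],p['W'].round(3).tolist(),p['K'].round(1).tolist())
    for t in ['stand','holder','grip','beaker','amber_bottle','clear_bottle']:
        for m in masks_of(p,t)[:2]:print(t,round(m['score'],2),m['bbox'],m['mask'].sum())
E
python3 a.py
```

```text
pics
{'time': np.float64(0.0), 'q': array([ 1.26 ,  0.265,  1.605, -0.   ,  1.274, -0.037]), 'joint_vel': array([ 0.001, -0.   ,  0.   ,  0.   ,  0.   ,  0.   ]), 'joint_torque': array([-3.0000e-03, -5.1512e+01, -3.6730e+01, -1.0000e-03,  1.3000e-02,
        0.0000e+00]), 'tool_pos': array([0.182, 0.649, 0.23 ]), 'tcp_rot': array([-4.290e-01, -3.112e+00,  3.000e-03]), 'wrist_force': array([ 0.13 ,  0.647, -0.236]), 'torque': array([-0.024,  0.014, -0.011]), 'grip_force': np.float64(0.0), 'width': np.float64(0.996)}
side ['color', 'intrinsics', 'world_from_camera', 'shot', 'W', 'K'] [[0.993, 0.043, -0.113, 0.442], [-0.12, 0.476, -0.871, -1.162], [0.017, 0.879, 0.477, 0.763], [0.0, 0.0, 0.0, 1.0]] [[473.2, 0.0, 257.4], [0.0, 473.2, 189.8], [0.0, 0.0, 1.0]]
stand 0.94 [193.4, 160.2, 252.1, 219.1] 1803
stand 0.27 [246.7, 127.9, 268.9, 168.8] 560
holder 0.76 [238.6, 217.1, 266.3, 285.6] 902
grip 0.75 [296.2, 189.7, 321.8, 221.6] 700
grip 0.59 [238.1, 214.9, 267.4, 281.6] 938
beaker 0.57 [296.6, 188.0, 321.8, 222.2] 689
beaker 0.53 [248.0, 123.1, 267.9, 168.6] 604
amber_bottle 0.85 [244.9, 126.8, 267.7, 166.5] 576
clear_bottle 0.64 [288.6, 269.6, 321.3, 334.6] 1796
top ['color', 'intrinsics', 'world_from_camera', 'shot', 'W', 'K'] [[-0.019, 0.994, -0.111, 0.458], [-1.0, -0.021, -0.019, -0.008], [-0.021, 0.111, 0.994, 1.448], [0.0, 0.0, 0.0, 1.0]] [[390.6, 0.0, 260.6], [0.0, 390.6, 189.8], [0.0, 0.0, 1.0]]
stand 0.83 [203.4, 198.7, 253.9, 250.3] 1640
stand 0.7 [312.3, 194.8, 335.7, 216.8] 192
holder 0.55 [312.8, 192.8, 336.6, 216.6] 288
grip 0.73 [310.9, 192.9, 336.4, 213.6] 240
beaker 0.76 [244.7, 139.3, 262.7, 163.0] 305
amber_bottle 0.78 [134.1, 172.2, 157.5, 191.6] 369
clear_bottle 0.88 [366.4, 167.9, 391.5, 188.1] 391
```

```bash
python3 - <<'E'
import cv2,numpy as np
a=cv2.imread('pics/side0.png')[100:350,150:350];b=cv2.imread('pics/top0.png')[120:270,110:410]
cv2.imwrite('pics/side0c.png',cv2.resize(a,None,fx=2.4,fy=2.4,interpolation=cv2.INTER_CUBIC))
cv2.imwrite('pics/top0c.png',cv2.resize(b,None,fx=2.6,fy=2.6,interpolation=cv2.INTER_CUBIC))
E
```

```text
(no output)
```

View pics/side0c.png

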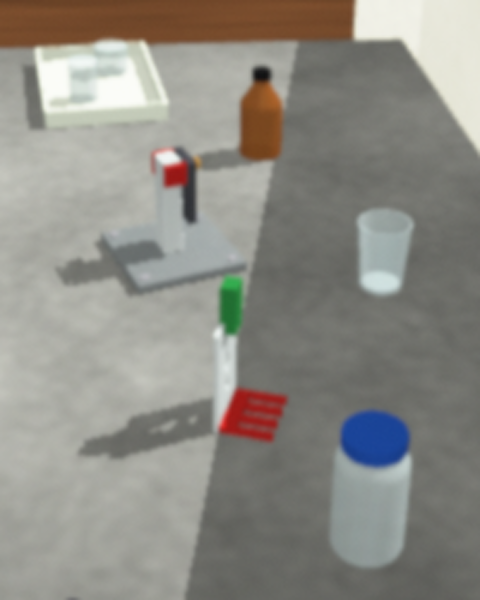

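View pics/top0c.png

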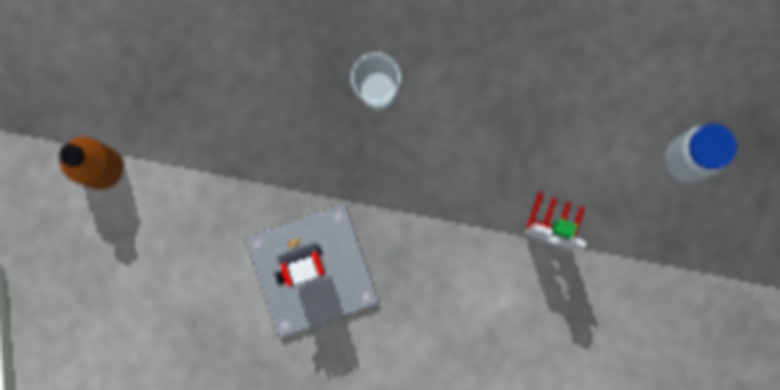

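The side and top views agree. The stand is at top (229,222) with its stud facing up-left. The holder is at about top (324,208) with its fork facing up-right and the grip on top. The glassware is well clear of both.

```bash
cat > b.py <<'E'
from h import *
p=cam('top'); w=cam('wrist'); print(np.round(w['mount'],3).tolist(), w['K'].round(0).tolist())
f=lambda c:(110+c[0]/2.6,120+c[1]/2.6)
C=np.array([atz(p,f(c),.014)[:2] for c in [(247,238),(345,207),(379,308),(282,340)]])
print('base',C.round(3).tolist(),C.mean(0),[np.linalg.norm(C[i]-C[i-1]).round(3) for i in range(4)])
x=C[0]-C[3]+C[1]-C[2];print('yaw',np.degrees(np.arctan2(x[1],x[0])))
print('stud head @z.13',atz(p,f((293,243)),.13))
print('grip top',atz(p,f((565,226)),.164))
print('fork tips',[atz(p,f(c),.008)[:2].round(3).tolist() for c in [(541,193),(584,208)]])
for n,c in dict(beaker=(378,90),).items(): print(n,atz(p,f(c),0))
print('amber cap',atz(p,f((71,154)),.14),'clear cap',atz(p,f((713,146)),.13))
E
python3 b.py
```

```text
[[0.001, 0.95, 0.312, 0.08], [1.0, -0.001, 0.0, 0.001], [0.0, 0.312, -0.95, -0.143], [0.0, 0.0, 0.0, 1.0]] [[288.0, 0.0, 254.0], [0.0, 288.0, 188.0], [0.0, 0.0, 1.0]]
base [[0.543, 0.226], [0.584, 0.086], [0.441, 0.04], [0.399, 0.177]] [0.4919767  0.13213013] [np.float64(0.152), np.float64(0.146), np.float64(0.15), np.float64(0.143)]
yaw 18.2173456065851
stud head @z.13 [0.52854131 0.14667031 0.13      ]
grip top [ 0.54124092 -0.20143079  0.164     ]
fork tips [[0.599, -0.193], [0.576, -0.253]]
beaker [0.75474973 0.03657643 0.        ]
amber cap [0.65033477 0.43577878 0.14      ] clear cap [ 0.64378733 -0.40260151  0.13      ]
```

>>> {"op": "drive_tool", "data": {
  "rows": [
    [0, 0, 0, -0.0296, -0.0247, 0, 1],
    [0, 0, 0, -0.0296, -0.0247, 0, 1],
    [0, 0, 0, -0.0296, -0.0247, 0, 1],
    [0, 0, 0, -0.0296, -0.0247, 0, 1],
    [0, 0, 0, -0.0296, -0.0247, 0, 1],
    [0, 0, 0, -0.0296, -0.0247, 0, 1],
    [0, 0, 0, -0.0296, -0.0247, 0, 1],
    [0, 0, 0, -0.0296, -0.0247, 0, 1]
  ]
}}

```text
time: 1.47
tool_pos: [0.3578, 0.394, 0.2316]
tcp_rot: [0.428, 3.112, 0.001]
wrist_force: [0.5, 0.3, -0.1]
width: 0.995
grip_force: 0.0
```

>>> {"op": "drive_tool", "data": {
  "rows": [
    [0, 0, 0, -0.0296, -0.0247, 0, 1],
    [0, 0, 0, -0.0296, -0.0247, 0, 1],
    [0, 0, 0, -0.0296, -0.0247, 0, 1],
    [0, 0, 0, -0.0296, -0.0247, 0, 1],
    [0, 0, 0, -0.0296, -0.0247, 0, 1],
    [0, 0, 0, -0.0296, -0.0247, 0, 1],
    [0, 0, 0, -0.0296, -0.0247, 0, 1],
    [0, 0, 0, -0.0296, -0.0247, 0, 1]
  ]
}}

```text
time: 2.13
tool_pos: [0.5325, 0.1395, 0.2317]
tcp_rot: [0.429, 3.111, 0.001]
wrist_force: [0.8, 0.9, -0.3]
width: 0.997
grip_force: 0.0
```

>>> {"op": "drive_tool", "data": {
  "rows": [
    [0, 0, 7.1, 0, 0, 0, 1],
    [0, 0, 7.1, 0, 0, 0, 1],
    [0, 0, 7.1, 0, 0, 0, 1],
    [0, 0, 7.1, 0, 0, 0, 1],
    [0, 0, 7.1, 0, 0, 0, 1],
    [0, 0, 7.1, 0, 0, 0, 1],
    [0, 0, 7.1, 0, 0, 0, 1],
    [0, 0, 7.1, 0, 0, 0, 1]
  ]
}}

```text
time: 2.8
tool_pos: [0.5317, 0.1413, 0.2314]
tcp_rot: [1.865, 2.528, 0.0]
wrist_force: [0.1, 0.1, -0.4]
width: 0.998
grip_force: 0.0
```

>>> {"op": "drive_tool", "data": {
  "rows": [
    [0, 0, 7.1, 0, 0, 0, 1],
    [0, 0, 7.1, 0, 0, 0, 1],
    [0, 0, 7.1, 0, 0, 0, 1],
    [0, 0, 7.1, 0, 0, 0, 1],
    [0, 0, 7.1, 0, 0, 0, 1],
    [0, 0, 7.1, 0, 0, 0, 1],
    [0, 0, 7.1, 0, 0, 0, 1],
    [0, 0, 7.1, 0, 0, 0, 1]
  ]
}}

```text
time: 3.47
tool_pos: [0.5317, 0.1413, 0.2315]
tcp_rot: [2.843, 1.337, 0.001]
wrist_force: [-0.1, -0.5, 0.0]
width: 0.998
grip_force: 0.0
```

>>> {"op": "drive_tool", "data": {
  "rows": [
    [0, 0, 7.1, 0, 0, 0, 1],
    [0, 0, 7.1, 0, 0, 0, 1],
    [0, 0, 7.1, 0, 0, 0, 1],
    [0, 0, 4, 0, 0, 0, 1],
    [0, 0, 0, 0, 0, 0, 1]
  ]
}}

```text
time: 3.88
tool_pos: [0.5316, 0.1413, 0.2315]
tcp_rot: [3.065, 0.688, 0.0]
wrist_force: [0.4, 0.4, 0.2]
width: 1.001
grip_force: 0.0
```

>>> {"op": "drive_tool", "data": {
  "rows": [
    [0, 0, 7, 0, 0, 0, 1],
    [0, -7, 0, 0, 0, 0.005, 1],
    [0, -7, 0, 0, 0, 0.01, 1],
    [0, -7, 0, 0, 0, 0.01, 1],
    [0, -7, 0, 0, 0, 0.01, 1],
    [0, 0, 0, 0, 0, 0, 1],
    [0, 0, 0, 0, 0, 0, 1]
  ]
}}

```text
time: 4.47
tool_pos: [0.5243, 0.139, 0.1935]
tcp_rot: [2.935, 0.479, -0.741]
wrist_force: [-0.2, 0.6, 0.2]
width: 1.001
grip_force: 0.0
```

```bash
python3 - <<'E'
from h import *
w=cam('wrist');save(w,'w1.png');print(status.read_state()['tool_pos'],w['W'].round(4).tolist());np.savez('w1.npz',W=w['W'],K=w['K'])
yaw=np.radians(18.2);X=np.array([np.cos(yaw),np.sin(yaw),0]);print(proj(w,np.array([.492,.132,.13])+.0325*X))
for t in ['stand','pin','mount']:
    for m in masks_of(w,t)[:2]:print(t,m['score'],m['bbox'])
E
```

```text
[0.52463423 0.13906087 0.19622066] [[0.3181, 0.6523, 0.688, 0.6554], [-0.948, 0.2197, 0.2301, 0.1839], [-0.0011, -0.7254, 0.6883, 0.2812], [0.0, 0.0, 0.0, 1.0]]
[[251.0613175  167.70238815]]
stand 0.6 [165.4, 30.3, 334.3, 223.0]
stand 0.23 [504.5, 136.5, 511.0, 159.1]
pin 0.46 [248.3, 121.8, 255.7, 130.0]
mount 0.63 [166.8, 27.2, 334.8, 222.7]
```

View pics/w1.png

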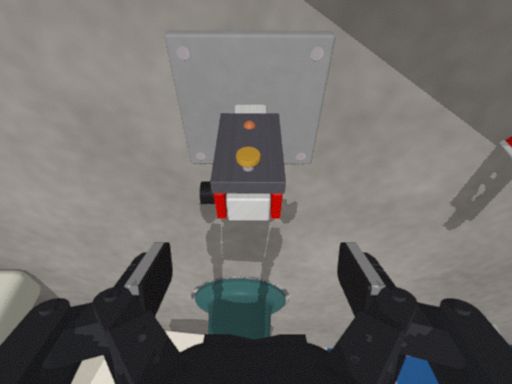

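The wrist view is inverted, with image up meaning world down. It shows the brass head at (248,157), the pin at (249,125), the block front face at (215–284, 114–182) and the base corners at (167,34) and (333,35). I'll zoom in for a model fit.

```bash
python3 - <<'E'
import cv2,numpy as np
a=cv2.imread('pics/w1.png');c=a[20:230,150:350]
cv2.imwrite('pics/w1c.png',cv2.resize(c,None,fx=2.8,fy=2.8,interpolation=cv2.INTER_CUBIC))
h=cv2.cvtColor(a,cv2.COLOR_BGR2HSV)[20:230,150:350]
for n,lo,hi in(('brass',(15,120,100),(30,255,255)),('cu',(4,100,80),(13,255,255))):
    m=cv2.inRange(h,lo,hi);k,l,s,ce=cv2.connectedComponentsWithStats(m)
    for i in range(1,k):
        if s[i,4]>15:print(n,s[i],ce[i]+[150,20])
E
```

```text
brass [ 86 127  25  20 404] [247.75       156.31930693]
cu [ 94 100  11   9  80] [248.9875 124.45  ]
```

View pics/w1c.png

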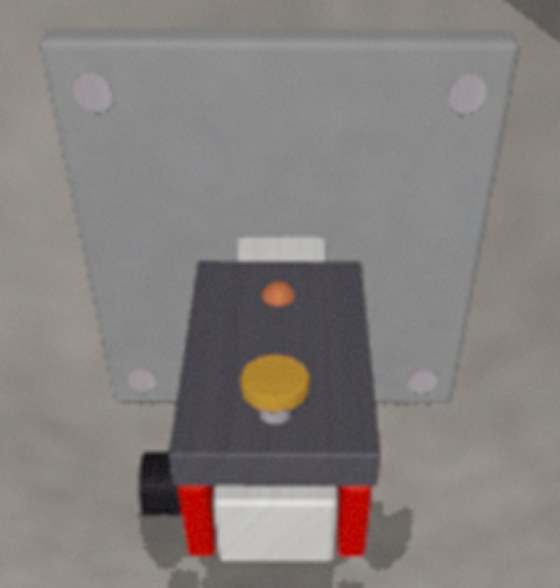

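```bash
cat > fit.py <<'E'
from h import *
from scipy.optimize import least_squares
d=np.load('w1.npz');K=d['K'];W0=d['W']
f=lambda u,v:(150+u/2.8,20+v/2.8)
# stand-frame pts: (x,y,z, uses h) ; image right = -y
F=[((.075,.075,.014),0,f(47,45)),((.075,-.075,.014),0,f(513,46)),((-.075,.075,.014),0,f(114,402)),((-.075,-.075,.014),0,f(450,403)),
((.02,.026,.145),1,f(170,456)),((.02,-.026,.145),1,f(379,456)),((.02,.026,.058),1,f(198,262)),((.02,-.026,.058),1,f(361,262)),
((.0325,0,.1215),1,(248.2,f(0,352)[1])),((.0275,0,.1385),1,(248.2,f(0,411)[1])),((.0235,0,.078),1,(249,124.4))]
P=np.array([a for a,_,_ in F]);H=np.array([b for _,b,_ in F]);U=np.array([c for *_,c in F])
def model(v):
    x,y,yaw,h=v[:4]
    T=np.eye(4);T[:3,:3]=R.from_rotvec(v[7:10]).as_matrix()@W0[:3,:3];T[:3,3]=W0[:3,3]+v[4:7]
    Q=P.copy();Q[:,2]+=H*h;Q=R.from_euler('z',yaw).apply(Q)+[x,y,0]
    return proj(dict(W=T,K=K),Q)
res=lambda v:np.r_[(model(v)-U).ravel()/.5,v[4:7]/.0015,v[7:10]/.006]
s=least_squares(res,[.492,.132,.318,0]+[0]*6,x_scale=[.01,.01,.01,.01]+[.001]*3+[.01]*3)
C=np.linalg.inv(s.jac.T@s.jac)**1
print('x y yawdeg h',s.x[:2].round(4),np.degrees(s.x[2]).round(2),(s.x[3]*1e3).round(2),'sd',np.sqrt(np.diag(C))[:4].round(4));print('cam',s.x[4:].round(4));print((model(s.x)-U).round(1).tolist())
E
python3 fit.py
```

```text
x y yawdeg h [0.4959 0.1357] 18.4 -5.02 sd [0.0018 0.0018 0.0065 0.0007]
cam [-0.     -0.      0.0044  0.0022 -0.0017  0.    ]
[[-2.3, -0.5], [1.8, -0.2], [0.5, -0.1], [-0.2, -0.0], [1.0, -1.5], [-1.0, -1.2], [0.9, 1.1], [-1.1, 1.3], [0.2, 1.4], [-0.1, 0.8], [0.4, -0.5]]
```

```bash
python3 - <<'E'
from h import *
for i in range(4):
    w=cam('wrist');s=status.read_state();print(s['time'],s['tool_pos'].round(4),np.round(s['tcp_rot'],4))
np.savez('w1.npz',W=w['W'],K=w['K']);save(w,'w1b.png');print(np.abs(w['color'][:,:,::-1].astype(int)-cv2.imread('pics/w1.png'))[20:230,150:350].max())
E
python3 fit.py
```

```text
4.7167 [0.525  0.1391 0.2004] [ 2.9399  0.4769 -0.7232]
4.7667 [0.525  0.139  0.2003] [ 2.9398  0.4767 -0.7235]
4.8167 [0.525  0.139  0.2001] [ 2.9395  0.4765 -0.7244]
4.8667 [0.5249 0.139  0.1997] [ 2.9391  0.4764 -0.7256]
128
x y yawdeg h [0.4979 0.1362] 18.31 -2.71 sd [0.0018 0.0018 0.0065 0.0007]
cam [ 0.      0.     -0.0004  0.0032 -0.0013 -0.    ]
[[-1.6, -0.8], [1.1, -0.5], [0.6, -0.1], [-0.3, -0.0], [0.9, -1.7], [-0.8, -1.4], [0.8, 1.6], [-1.1, 1.8], [0.2, 1.2], [-0.1, 0.6], [0.4, -0.2]]
```

>>> {"op": "drive_tool", "data": {
  "rows": [
    [0, 0, 0, 0, 0, 0, 1],
    [0, 0, 0, 0, 0, 0, 1],
    [0, 0, 0, 0, 0, 0, 1],
    [0, 0, 0, 0, 0, 0, 1],
    [0, 0, 0, 0, 0, 0, 1],
    [0, 0, 0, 0, 0, 0, 1]
  ]
}}

```text
time: 5.37
tool_pos: [0.5247, 0.1391, 0.1971]
tcp_rot: [2.937, 0.476, -0.733]
wrist_force: [-0.7, -1.1, 0.4]
width: 0.996
grip_force: 0.0
```

```bash
python3 - <<'E'
from h import *
w=cam('wrist');s=status.read_state();print(s['time'],s['tool_pos'].round(4),np.round(s['tcp_rot'],4))
w=cam('wrist');s=status.read_state();print(s['time'],s['tool_pos'].round(4),np.round(s['tcp_rot'],4))
np.savez('w1.npz',W=w['W'],K=w['K']);save(w,'w2.png')
c=w['color'][20:230,150:350,::-1]
cv2.imwrite('pics/w2c.png',cv2.resize(c,None,fx=2.8,fy=2.8,interpolation=cv2.INTER_CUBIC))
E
```

```text
5.4167 [0.5247 0.139  0.1971] [ 2.9368  0.476  -0.7328]
5.4667 [0.5247 0.139  0.1971] [ 2.9369  0.476  -0.7328]
```

View pics/w2c.png

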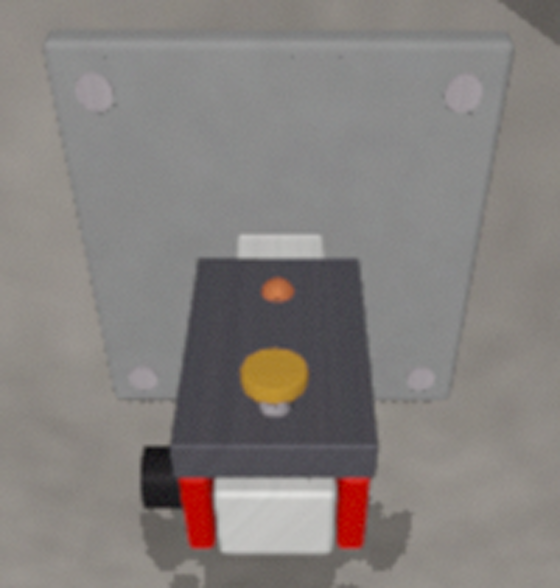

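```bash
python3 - <<'E'
s=open('fit.py').read()
for a,b in [('f(47,45)','f(50,46)'),('f(513,46)','f(509,47)'),('f(114,402)','f(116,399)'),('f(450,403)','f(449,400)'),('f(170,456)','f(171,446)'),('f(379,456)','f(377,446)'),('f(198,262)','f(199,259)'),('f(361,262)','f(359,260)'),
('(248.2,f(0,352)[1])','f(274,347)'),('(248.2,f(0,411)[1])','f(274,404)'),('(249,124.4)','f(278,290)')]: s=s.replace(a,b)
open('fit.py','w').write(s)
open('fit2.py','w').write(s.replace("return proj(dict(W=T,K=K),Q)","k=K.copy();k[0,0]=k[1,1]=K[0,0]*v[10];return proj(dict(W=T,K=k),Q)").replace("v[7:10]/.006]","v[7:10]/.006,(v[10]-1)/.02]").replace("[0]*6,","[0]*6+[1],").replace("[.01]*3)","[.01]*3+[.01])"))
E
python3 fit.py;python3 fit2.py
```

```text
x y yawdeg h [0.495  0.1358] 18.39 -5.24 sd [0.0018 0.0019 0.0065 0.0007]
cam [0.     0.     0.0049 0.0041 0.0002 0.    ]
[[-2.0, -0.4], [1.7, -0.3], [0.4, 0.1], [-0.4, 0.1], [1.2, -0.9], [-1.2, -0.7], [0.9, 1.1], [-0.9, 1.0], [0.3, 1.0], [-0.0, 0.6], [-0.0, -1.0]]
x y yawdeg h [0.4997 0.1373] 18.37 -4.27 sd [0.0023 0.0019 0.0065 0.0008]
cam [-0.     -0.      0.0019  0.0046 -0.0024 -0.      0.9765]
[[-1.7, -0.5], [1.4, -0.4], [1.0, 0.1], [-0.9, 0.1], [0.9, -1.0], [-1.0, -0.7], [0.9, 1.4], [-0.9, 1.2], [0.3, 0.8], [-0.0, 0.4], [-0.0, -0.9]]
```

>>> {"op": "drive_tool", "data": {
  "rows": [
    [0, 7, 0, 0, 0, -0.015, 1],
    [0, 7, 0, 0, 0, -0.015, 1],
    [0, 7, 0, 0, 0, -0.015, 1],
    [0, 6.5, 0, 0, 0, -0.015, 1],
    [0, 0, 7, 0, 0, 0, 1],
    [0, 0, 7, 0, 0, 0, 1],
    [0, 0, 7, 0, 0, 0, 1],
    [0, 0, 7, 0, 0, 0, 1]
  ]
}}

```text
time: 6.13
tool_pos: [0.5414, 0.1446, 0.2545]
tcp_rot: [3.126, -0.272, -0.012]
wrist_force: [-0.9, -0.5, -0.2]
width: 1.002
grip_force: 0.0
```

>>> {"op": "drive_tool", "data": {
  "rows": [
    [0, 0, 7, 0, 0, 0, 1],
    [0, 0, 0, 0.0127, 0.0356, 0, 1],
    [0, 0, 0, 0.0127, 0.0356, 0, 1],
    [0, 0, 0, 0.0127, 0.0356, 0, 1],
    [0, 0, 0, 0.0127, 0.0356, 0, 1],
    [0, 0, 0, 0.0127, 0.0356, 0, 1],
    [0, 0, 0, 0.0127, 0.0356, 0, 1],
    [0, 0, 0, 0.0127, 0.0356, 0, 1]
  ]
}}

```text
time: 6.8
tool_pos: [0.5555, -0.1212, 0.2547]
tcp_rot: [3.105, -0.452, -0.012]
wrist_force: [0.2, -0.5, -0.2]
width: 1.001
grip_force: 0.0
```

>>> {"op": "drive_tool", "data": {
  "rows": [
    [0, 0, 0, 0.0127, 0.0356, 0, 1],
    [0, 0, 0, 0.0127, 0.0356, 0, 1],
    [0, 0, 0, 0, 0, 0, 1],
    [0, 0, 0, 0, 0, 0, 1],
    [0, 0, 0, 0, 0, 0, 1],
    [0, 0, 0, 0, 0, 0, 1],
    [0, 0, 0, 0, 0, 0, 1],
    [0, 0, 0, 0, 0, 0, 1]
  ]
}}

```text
time: 7.47
tool_pos: [0.5599, -0.1937, 0.2549]
tcp_rot: [3.105, -0.45, -0.012]
wrist_force: [0.7, -0.1, -0.1]
width: 0.996
grip_force: 0.0
```

```bash
python3 - <<'E'
from h import *
for i in range(2): w=cam('wrist');s=status.read_state();print(s['time'],s['tool_pos'].round(4),np.round(s['tcp_rot'],4))
np.savez('w3.npz',W=w['W'],K=w['K']);save(w,'w3.png')
ms=[m for t in('holder','grip') for m in masks_of(w,t)[:2]]
for m in ms: print(m['score'],m['bbox'])
x0,y0,x1,y1=[int(v) for v in ms[0]['bbox']];print('crop',x0-30,y0-30)
c=w['color'][max(0,y0-30):y1+30,max(0,x0-30):x1+30,::-1];k=min(800/c.shape[1],600/c.shape[0]);print(k)
cv2.imwrite('pics/w3c.png',cv2.resize(c,None,fx=k,fy=k,interpolation=cv2.INTER_CUBIC))
E
```

```text
7.5167 [ 0.5599 -0.1938  0.2549] [ 3.1053 -0.4498 -0.0121]
7.5667 [ 0.5599 -0.194   0.2549] [ 3.1052 -0.4502 -0.012 ]
0.6 [233.7, 122.3, 301.0, 218.5]
0.78 [234.2, 122.1, 300.6, 218.5]
crop 203 92
3.8461538461538463
```

View pics/w3c.png

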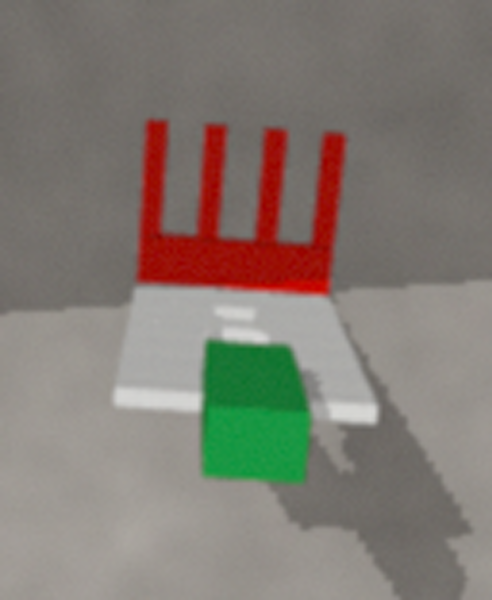

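```bash
cat > fith.py <<'E'
from h import *
from scipy.optimize import least_squares
d=np.load('w3.npz');K=d['K'];W0=d['W'];k=3.84615
f=lambda u,v:(203+u/k,92+v/k)
F=[((.005,.035,.12),f(117,387)),((.005,-.035,.12),f(378,403)),((0,.035,.12),f(115,405)),((0,-.035,.12),f(377,422)),((.005,.035,.008),f(137,283)),((.005,-.035,.008),f(329,293)),
((.018,.012,.164),f(206,407)),((.018,-.012,.164),f(308,410)),((0,.012,.164),f(202,473)),((0,-.012,.164),f(304,481)),((.018,.012,.12),f(206,343)),((.018,-.012,.12),f(292,347))]
P=np.array([a for a,_ in F]);U=np.array([c for *_,c in F])
def model(v):
    T=np.eye(4);T[:3,:3]=R.from_rotvec(v[6:9]).as_matrix()@W0[:3,:3];T[:3,3]=W0[:3,3]+v[3:6]
    return proj(dict(W=T,K=K),R.from_euler('z',v[2]).apply(P)+[v[0],v[1],0])
res=lambda v:np.r_[(model(v)-U).ravel()/.5,v[3:6]/.0015,v[6:9]/.006]
s=least_squares(res,[.54,-.2,-.3]+[0]*6,x_scale=[.01]*3+[.001]*3+[.01]*3)
C=np.linalg.inv(s.jac.T@s.jac)
print('xy',s.x[:2].round(4),'yaw',np.degrees(s.x[2]).round(2),'sd',np.sqrt(np.diag(C))[:3].round(4),'cam',s.x[3:].round(4));print((model(s.x)-U).round(1).tolist())
g=s.x[:2]+.009*np.array([np.cos(s.x[2]),np.sin(s.x[2])]);print('grip',g)
st=status.read_state();M=R.from_rotvec(st['tcp_rot']).as_matrix();print('toolx yaw',np.degrees(np.arctan2(M[1,0],M[0,0])),'M',M.round(3).tolist())
print('delta in tool',M.T@(np.r_[g,.142-.019]-st['tool_pos']))
E
python3 fith.py
```

```text
xy [ 0.5323 -0.1971] yaw -19.82 sd [0.0019 0.0018 0.0085] cam [-0.     -0.      0.0012  0.0052 -0.0003  0.    ]
[[-0.4, -0.1], [-0.3, -0.5], [-0.1, -0.2], [-0.6, -0.9], [0.0, -0.1], [0.1, 0.2], [-0.1, -0.9], [1.0, -0.1], [-0.3, 1.0], [0.1, 0.3], [-0.4, 0.5], [0.9, 0.8]]
grip [ 0.5407523  -0.20015716]
toolx yaw -16.526051020163234 M [[0.959, -0.284, -0.008], [-0.284, -0.959, -0.003], [-0.007, 0.005, -1.0]]
delta in tool [-0.01579808  0.01036679  0.13209835]
```

>>> {"op": "drive_tool", "data": {
  "rows": [
    [0, 0.5, 3.3, 0, 0, 0, 1],
    [0, 0, 0, -0.0152, 0.0113, 0, 1],
    [0, 0, 0, 0, 0, 0.03, 1],
    [0, 0, 0, 0, 0, 0.03, 1],
    [0, 0, 0, 0, 0, 0.03, 1],
    [0, 0, 0, 0, 0, 0, 1],
    [0, 0, 0, 0, 0, 0, 1],
    [0, 0, 0, 0, 0, 0, 1]
  ],
  "force": 100
}}

```text
time: 8.33
tool_pos: [0.5426, -0.2012, 0.1663]
tcp_rot: [3.089, -0.541, 0.004]
wrist_force: [0.5, -0.3, 1.5]
width: 1.003
grip_force: 0.0
```

>>> {"op": "drive_tool", "data": {
  "rows": [
    [0, 0, 0, -0.002, 0, 0.02, 1],
    [0, 0, 0, 0, 0, 0.02, 1],
    [0, 0, 0, 0, 0, 0, 1],
    [0, 0, 0, 0, 0, 0, 0],
    [0, 0, 0, 0, 0, 0, 0],
    [0, 0, 0, 0, 0, 0, 0],
    [0, 0, 0, 0, 0, 0, 0],
    [0, 0, 0, 0, 0, 0, 0]
  ],
  "force": 100
}}

```text
time: 9.0
tool_pos: [0.5406, -0.2009, 0.1262]
tcp_rot: [3.089, -0.541, 0.005]
wrist_force: [-0.5, -2.5, 0.5]
width: 0.302
grip_force: 0.2
```

>>> {"op": "drive_tool", "data": {
  "rows": [
    [0, 0, 0, 0, 0, 0, 0],
    [0, 0, 0, 0, 0, 0, 0],
    [0, 0, 0, 0, 0, 0, 0],
    [0, 0, 0, 0, 0, 0, 0],
    [0, 0, 0, 0, 0, 0, 0],
    [0, 0, 0, 0, 0, 0, 0]
  ]
}}

```text
time: 9.5
tool_pos: [0.5407, -0.2012, 0.1263]
tcp_rot: [3.088, -0.541, 0.005]
wrist_force: [-0.9, -1.5, 6.2]
width: 0.267
grip_force: 98.5
```

>>> {"op": "drive_tool", "data": {
  "rows": [
    [0, 0, 0, 0, 0, -0.015, 0],
    [0, 0, 0, 0, 0, -0.025, 0],
    [0, 0, 0, 0, 0, -0.02, 0],
    [0, 0, 0, 0, 0, 0, 0],
    [0, 0, 0, -0.0062, -0.0255, 0, 0],
    [0, 0, 0, -0.0062, -0.0255, 0, 0],
    [0, 0, 0, -0.0062, -0.0255, 0, 0],
    [0, 0, 0, -0.0062, -0.0255, 0, 0]
  ]
}}

```text
time: 10.17
tool_pos: [0.5498, -0.0946, 0.182]
tcp_rot: [3.089, -0.543, -0.003]
wrist_force: [0.4, -0.4, -3.0]
width: 0.265
grip_force: 98.8
```

>>> {"op": "drive_tool", "data": {
  "rows": [
    [0, 0, 0, -0.0062, -0.0255, 0, 0],
    [0, 0, 0, -0.0062, -0.0255, 0, 0],
    [0, 0, 0, -0.0062, -0.0255, 0, 0],
    [0, 0, 0, -0.0062, -0.0255, 0, 0],
    [0, 0, 0, -0.0062, -0.0255, 0, 0],
    [0, 0, 0, -0.0062, -0.0255, 0, 0],
    [0, 0, 0, -0.0062, -0.0255, 0, 0],
    [0, 0, 0, -0.0062, -0.0255, 0, 0]
  ]
}}

```text
time: 10.83
tool_pos: [0.5726, 0.1141, 0.1807]
tcp_rot: [3.088, -0.541, -0.003]
wrist_force: [0.2, -0.2, -2.8]
width: 0.27
grip_force: 98.8
```

>>> {"op": "drive_tool", "data": {
  "rows": [
    [0, 0, 0, -0.0062, -0.0255, 0, 0],
    [0, 0, 0, -0.0062, -0.0255, 0, 0],
    [0, 0, -6.4, 0, 0, 0, 0],
    [0, 0, -6.4, 0, 0, 0, 0],
    [0, 0, -6.4, 0, 0, 0, 0],
    [0, 0, -6.4, 0, 0, 0, 0],
    [0, 0, -6.4, 0, 0, 0, 0],
    [0, 0, -6.4, 0, 0, 0, 0]
  ]
}}

```text
time: 11.5
tool_pos: [0.5782, 0.1649, 0.1802]
tcp_rot: [3.094, 0.513, -0.007]
wrist_force: [-0.1, -0.3, -3.1]
width: 0.264
grip_force: 99.4
```

>>> {"op": "drive_tool", "data": {
  "rows": [
    [0, 0, 0, 0, 0, 0, 0],
    [0, 0, 0, 0, 0, 0, 0],
    [0, 0, 0, 0, 0, 0, 0],
    [0, 0, 0, 0, 0, 0, 0],
    [0, 0, 0, 0, 0, 0, 0],
    [0, 0, 0, 0, 0, 0, 0],
    [0, 0, 0, 0, 0, 0, 0]
  ]
}}

```text
time: 12.08
tool_pos: [0.5796, 0.165, 0.1829]
tcp_rot: [3.095, 0.504, -0.001]
wrist_force: [0.3, -0.4, -2.4]
width: 0.268
grip_force: 99.4
```

```bash
cat > st.py <<'E'
from h import *
O=np.array([.496,.1358]);y=np.radians(18.4)
def rep(O=O,y=y):
    s=status.read_state();S=R.from_euler('z',y).as_matrix();M=S.T@R.from_rotvec(s['tcp_rot']).as_matrix()
    t=S.T@(s['tool_pos']-np.r_[O,0])
    print(round(s['time'],2),'TCP in stand',t.round(4),'back face off block',(t[0]-.0293).round(4),'hole z',(t[2]-.0603).round(4))
    print('tool axes err deg: yaw',np.degrees(np.arctan2(M[1,0],M[0,0])).round(2),'zx,zy',np.degrees(M[:2,2]).round(2),'F stand',(S.T@s['wrist_force']).round(1),'T',(S.T@s['torque']).round(2))
if __name__=='__main__': rep()
E
python3 st.py; python3 - <<'E'
from h import *
for n in('side','wrist'):
    p=cam(n);save(p,'p_'+n+'.png')
a=cv2.imread('pics/p_side.png')[110:290,170:350];b=cv2.imread('pics/p_wrist.png')[60:300,130:380]
cv2.imwrite('pics/p_both.png',np.hstack([cv2.resize(a,(400,400),interpolation=2),cv2.resize(b,(400,384),interpolation=2)[:,:][:384] if 0 else cv2.resize(b,(400,400),interpolation=2)]))
E
```

```text
12.08 TCP in stand [0.0886 0.0013 0.1829] back face off block 0.0593 hole z 0.1226
tool axes err deg: yaw 0.08 zx,zy [-0.09 -0.3 ] F stand [ 0.1 -0.5 -2.4] T [ 0.03  0.03 -0.01]
```

View pics/p_both.png

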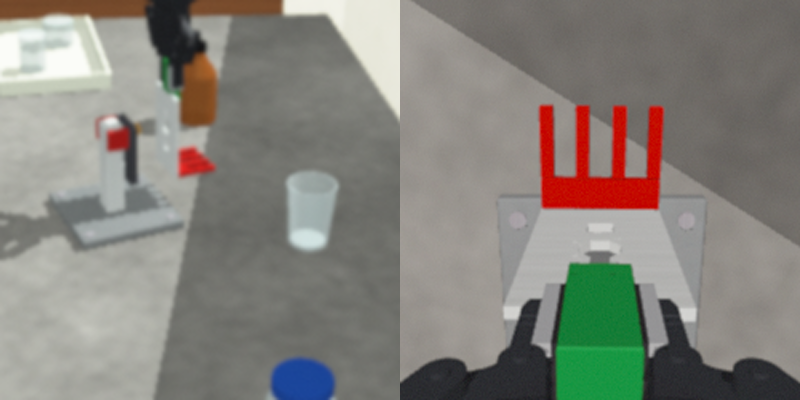

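```bash
cat > side.py <<'E'
from h import *; from st import O,y
p=cam('side');im=p['color'];hsv=cv2.cvtColor(im,cv2.COLOR_RGB2HSV)
S=R.from_euler('z',y).as_matrix();w=lambda q:proj(p,S@np.array(q)+np.r_[O,0])[0].round(1)
def blob(lo,hi,box):
    m=np.zeros(im.shape[:2],np.uint8);x0,y0,x1,y1=box;m[y0:y1,x0:x1]=cv2.inRange(hsv,lo,hi)[y0:y1,x0:x1]
    k,l,s,c=cv2.connectedComponentsWithStats(m);return [(s[i].tolist(),c[i].round(1).tolist()) for i in range(1,k) if s[i,4]>4]
print('brass',blob((12,90,90),(32,255,255),(222,150,246,185)),'model h=0,-5',w((.030,0,.13)),w((.030,0,.125)))
print('red',blob((0,150,90),(8,255,255),(246,165,275,200)),)
s=status.read_state();t=S.T@(s['tool_pos']-np.r_[O,0]);o=t-[.0093,0,.1263]
for q in [(.063,.03,.008),(.063,-.03,.008),(.063,-.03,0),(.005,-.03,0),(0,-.035,.12)]: print(q,w(o+q))
E
python3 side.py; python3 -c "
import cv2;a=cv2.imread('pics/p_side.png')[145:205,215:275];cv2.imwrite('pics/s2.png',cv2.resize(a,(600,600),interpolation=2))"
```

```text
brass [([231, 166, 2, 4, 7], [231.6, 167.3])] model h=0,-5 [229.5 167.2] [229.5 168.7]
red [([251, 177, 15, 12, 129], [256.6, 182.8])]
(0.063, 0.03, 0.008) [257.8 175.5]
(0.063, -0.03, 0.008) [265.9 183.3]
(0.063, -0.03, 0) [265.9 185.5]
(0.005, -0.03, 0) [249.3 189. ]
(0, -0.035, 0.12) [248.8 154.9]
```

View pics/s2.png

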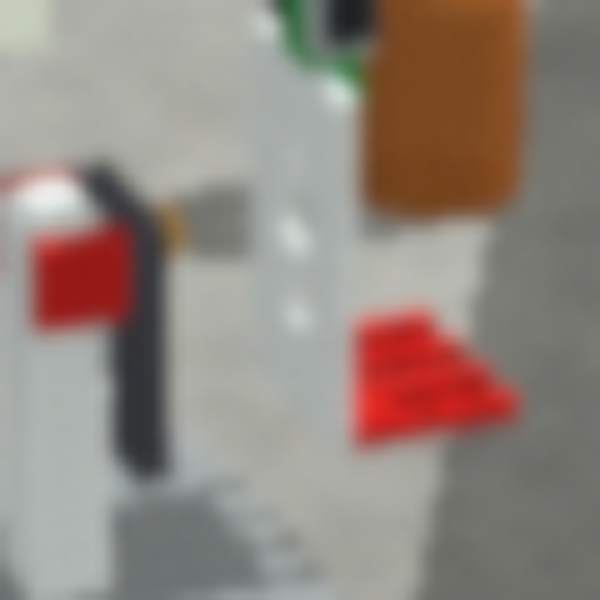

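```bash
cat > s3.py <<'E'
from h import *
from scipy.optimize import least_squares
p=cam('side');g=lambda u,v:(150+u/2.4,100+v/2.4);e=lambda u,v:(215+u/10,145+v/10)
F=[((-.075,-.075,0),0,g(139,291)),((.075,-.075,0),0,g(245,269)),((-.075,.075,.014),0,g(102,236)),((.075,-.075,.014),0,g(245,262)),((-.075,-.075,.014),0,g(138,281)),
((.02,-.026,.058),1,e(166,472)),((.02,-.026,.145),1,e(160,232)),((.02,.026,.145),1,e(108,162))]
P=np.array([f[0] for f in F]);H=np.array([f[1] for f in F]);U=np.array([f[2] for f in F])
def mod(v):
    Q=P.copy();Q[:,2]+=H*v[3];return proj(p,R.from_euler('z',v[2]).apply(Q)+[v[0],v[1],0])
s=least_squares(lambda v:(mod(v)-U).ravel(),[.496,.136,.32,-.005],x_scale=.01)
print(s.x[:2].round(4),np.degrees(s.x[2]),s.x[3]);print((mod(s.x)-U).round(1).tolist())
S=R.from_euler('z',s.x[2]).as_matrix();print('head',proj(p,S@[.03,-.003,.132+s.x[3]]+[s.x[0],s.x[1],0]))
E
python3 s3.py
```

```text
[0.4997 0.136 ] 17.018224830946792 -0.003096403442725014
[[-0.5, 1.0], [1.4, 0.3], [-0.1, -2.8], [1.4, -0.7], [-0.2, 1.2], [-0.6, 0.9], [-0.3, -0.5], [-1.1, -0.3]]
head [[231.13669717 167.95695629]]
```

>>> {"op": "drive_tool", "data": {
  "rows": [
    [0, 0, 0, 0, 0.0013, -0.0034, 0],
    [0, 0, 0, -0.012, 0, 0, 0],
    [0, 0, 0, -0.012, 0, 0, 0],
    [0, 0, 0, -0.01, 0, 0, 0],
    [0, 0, 0, 0, 0, 0, 0],
    [0, 0, 0, 0, 0, 0, 0],
    [0, 0, 0, 0, 0, 0, 0],
    [0, 0, 0, 0, 0, 0, 0]
  ]
}}

```text
time: 12.95
tool_pos: [0.5484, 0.1532, 0.1866]
tcp_rot: [3.095, 0.504, 0.0]
wrist_force: [-0.3, 0.4, -2.8]
width: 0.268
grip_force: 99.4
```

```bash
python3 st.py; python3 - <<'E'
from h import *
p=cam('wrist');save(p,'q.png');a=p['color'][100:300,170:340,::-1]
cv2.imwrite('pics/qc.png',cv2.resize(a,None,fx=3,fy=3,interpolation=2))
E
```

```text
12.95 TCP in stand [ 0.0553 -0.      0.1866] back face off block 0.026 hole z 0.1263
tool axes err deg: yaw 0.11 zx,zy [-0.04 -0.3 ] F stand [-0.1  0.5 -2.8] T [ 0.01  0.05 -0.03]
```

View pics/qc.png

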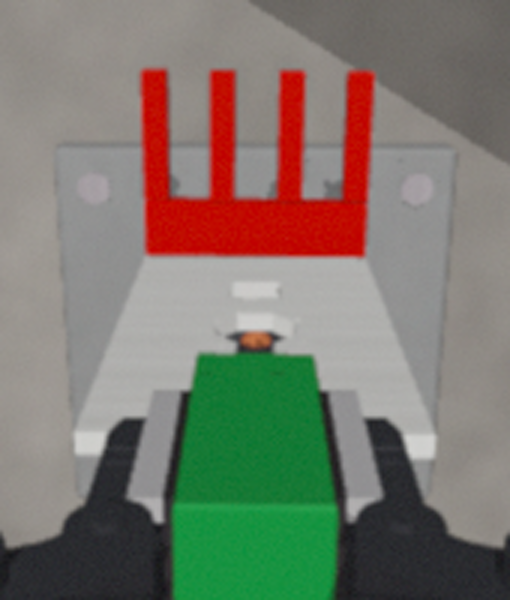

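```bash
python3 - <<'E'
from h import *; from st import O,y
p=cam('wrist');S=R.from_euler('z',y).as_matrix()
hsv=cv2.cvtColor(p['color'],cv2.COLOR_RGB2HSV);m=cv2.inRange(hsv,(4,90,70),(14,255,255));m[:200]=0;m[225:]=0
k,l,s,c=cv2.connectedComponentsWithStats(m);print(s[1:].tolist(),c[1:])
st=status.read_state();t=S.T@(st['tool_pos']-np.r_[O,0]);o=t-[.0093,0,.1263]
w=lambda q:proj(p,S@np.array(q)+np.r_[O,0])[0].round(1)
for h in(-.002,-.005,-.008):
  for dx in (0,.004): print(h,dx,'pin',w((.0225+dx,0,.078+h)))
print('ledge/plate',w(o+[.005,.035,.008]),w(o+[.005,-.035,.008]),'obs row',100+255/3,'plate top back',w(o+[0,0,.12]),'obs',100+456/3,'grip top fr',w(o+[.018,0,.164]),'obs',100+503/3)
E
```

```text
[[250, 211, 11, 5, 50]] [[254.9  212.98]]
-0.002 0 pin [254.7 217.2]
-0.002 0.004 pin [254.7 213.3]
-0.005 0 pin [254.7 215.9]
-0.005 0.004 pin [254.7 212.1]
-0.008 0 pin [254.7 214.6]
-0.008 0.004 pin [254.7 210.9]
ledge/plate [217.9 186.4] [291.5 186.5] obs row 185.0 plate top back [255.9 253.5] obs 252.0 grip top fr [257.2 271.2] obs 267.66666666666663
```

>>> {"op": "drive_tool", "data": {
  "rows": [
    [0, 0, 0, -0.004, 0, 0, 0],
    [0, 0, 0, -0.003, 0, 0, 0],
    [0, 0, 0, 0, 0, 0, 0],
    [0, 0, 0, 0, 0, 0, 0]
  ]
}}

```text
time: 13.38
tool_pos: [0.541, 0.1508, 0.1863]
tcp_rot: [3.095, 0.504, -0.001]
wrist_force: [0.7, 0.4, -2.4]
width: 0.268
grip_force: 99.4
```

>>> {"op": "drive_tool", "data": {
  "rows": [
    [0, 0, 0, -0.002, 0, 0, 0],
    [0, 0, 0, 0, 0, 0, 0],
    [0, 0, 0, 0, 0, 0, 0]
  ]
}}

```text
time: 13.63
tool_pos: [0.539, 0.1499, 0.1866]
tcp_rot: [3.095, 0.505, -0.002]
wrist_force: [-0.2, -1.0, -0.4]
width: 0.267
grip_force: 99.5
```

>>> {"op": "drive_tool", "data": {
  "rows": [
    [0, 0, 0, -0.002, 0, 0, 0],
    [0, 0, 0, 0, 0, 0, 0],
    [0, 0, 0, 0, 0, 0, 0]
  ]
}}

```text
time: 13.88
tool_pos: [0.5375, 0.1494, 0.1865]
tcp_rot: [3.095, 0.505, -0.001]
wrist_force: [-0.5, -1.7, -1.1]
width: 0.267
grip_force: 99.6
```

```bash
python3 st.py
```

```text
13.88 TCP in stand [ 0.0436 -0.0002  0.1865] back face off block 0.0143 hole z 0.1262
tool axes err deg: yaw 0.12 zx,zy [-0.08 -0.32] F stand [-1.  -1.4 -1.1] T [-0.33  0.06 -0.  ]
```

>>> {"op": "drive_tool", "data": {
  "rows": [
    [0, 0, 0, 0, 0.0007, -0.0008, 0],
    [0, 0, 0, 0, 0, 0, 0],
    [0, 0, 0, 0, 0, 0, 0]
  ]
}}

```text
time: 14.13
tool_pos: [0.5372, 0.149, 0.1868]
tcp_rot: [3.096, 0.504, -0.003]
wrist_force: [-0.2, 0.5, -3.4]
width: 0.268
grip_force: 99.5
```

```bash
python3 st.py
```

```text
14.13 TCP in stand [ 0.0433 -0.0005  0.1868] back face off block 0.014 hole z 0.1265
tool axes err deg: yaw 0.11 zx,zy [-0.14 -0.27] F stand [-0.1  0.5 -3.4] T [0.03 0.01 0.02]
```

>>> {"op": "drive_tool", "data": {
  "rows": [
    [0, 0, 0, -0.002, 0, 0, 0],
    [0, 0, 0, 0, 0, 0, 0],
    [0, 0, 0, 0, 0, 0, 0]
  ]
}}

```text
time: 14.38
tool_pos: [0.5354, 0.1483, 0.1869]
tcp_rot: [3.095, 0.505, -0.002]
wrist_force: [0.7, -0.1, -3.1]
width: 0.265
grip_force: 99.5
```

```bash
python3 st.py
```

```text
14.38 TCP in stand [ 0.0413 -0.0006  0.1869] back face off block 0.012 hole z 0.1266
tool axes err deg: yaw 0.11 zx,zy [-0.13 -0.29] F stand [ 0.6 -0.3 -3.1] T [ 0.08  0.   -0.02]
```

Contact cleared, so the head is inside the hole. I'll keep advancing in small steps.

>>> {"op": "drive_tool", "data": {
  "rows": [
    [0, 0, 0, -0.002, 0, 0, 0],
    [0, 0, 0, -0.001, 0, 0, 0],
    [0, 0, 0, 0, 0, 0, 0]
  ]
}}

```text
time: 14.63
tool_pos: [0.533, 0.1474, 0.1872]
tcp_rot: [3.096, 0.505, 0.0]
wrist_force: [0.5, 0.6, -4.2]
width: 0.266
grip_force: 99.4
```

```bash
python3 st.py
```

```text
14.63 TCP in stand [ 0.0388 -0.0007  0.1872] back face off block 0.0095 hole z 0.1269
tool axes err deg: yaw 0.11 zx,zy [-0.04 -0.3 ] F stand [ 0.7  0.4 -4.2] T [-0.05 -0.23 -0.  ]
```

>>> {"op": "drive_tool", "data": {
  "rows": [
    [0, 0, 0, -0.002, 0, 0, 0],
    [0, 0, 0, 0, 0, 0, 0],
    [0, 0, 0, 0, 0, 0, 0]
  ]
}}

```text
time: 14.88
tool_pos: [0.5315, 0.1469, 0.1874]
tcp_rot: [3.096, 0.504, 0.001]
wrist_force: [2.2, 1.0, -3.6]
width: 0.271
grip_force: 99.2
```

```bash
python3 st.py
```

```text
14.88 TCP in stand [ 0.0372 -0.0007  0.1874] back face off block 0.0079 hole z 0.1271
tool axes err deg: yaw 0.11 zx,zy [-0.  -0.3] F stand [ 2.4  0.3 -3.6] T [ 0.04 -0.79  0.02]
```

>>> {"op": "drive_tool", "data": {
  "rows": [
    [0, 0, 0, -0.001, 0, 0, 0],
    [0, 0, 0, -0.001, 0, 0, 0],
    [0, 0, 0, 0, 0, 0, 0],
    [0, 0, 0, 0, 0, 0, 0]
  ]
}}

```text
time: 15.22
tool_pos: [0.5295, 0.1462, 0.1874]
tcp_rot: [3.096, 0.505, 0.001]
wrist_force: [4.0, 1.7, -4.5]
width: 0.266
grip_force: 99.2
```

```bash
python3 st.py
```

```text
15.22 TCP in stand [ 0.0351 -0.0007  0.1874] back face off block 0.0058 hole z 0.1271
tool axes err deg: yaw 0.12 zx,zy [-0.02 -0.3 ] F stand [ 4.3  0.4 -4.5] T [ 0.07 -1.04 -0.  ]
```

>>> {"op": "drive_tool", "data": {
  "rows": [
    [0, 0, 0, -0.001, 0, 0, 0],
    [0, 0, 0, 0, 0, 0, 0],
    [0, 0, 0, 0, 0, 0, 0]
  ]
}}

```text
time: 15.47
tool_pos: [0.5289, 0.146, 0.1874]
tcp_rot: [3.096, 0.505, 0.002]
wrist_force: [5.2, 1.9, -4.8]
width: 0.27
grip_force: 99.2
```

```bash
python3 st.py
```

```text
15.47 TCP in stand [ 0.0345 -0.0007  0.1874] back face off block 0.0052 hole z 0.1271
tool axes err deg: yaw 0.12 zx,zy [ 0.03 -0.3 ] F stand [ 5.6  0.2 -4.8] T [ 0.1  -1.46  0.09]
```

>>> {"op": "drive_tool", "data": {
  "rows": [
    [0, 0, 0, 0, 0, 0.003, 0],
    [0, 0, 0, 0, 0, 0.003, 0],
    [0, 0, 0, 0, 0, 0, 0],
    [0, 0, 0, 0, 0, 0, 0]
  ]
}}

```text
time: 15.8
tool_pos: [0.529, 0.1458, 0.1811]
tcp_rot: [3.095, 0.505, 0.002]
wrist_force: [6.0, 2.3, -4.4]
width: 0.268
grip_force: 99.4
```

```bash
python3 st.py
```

```text
15.8 TCP in stand [ 0.0345 -0.0009  0.1811] back face off block 0.0052 hole z 0.1208
tool axes err deg: yaw 0.12 zx,zy [ 0.02 -0.32] F stand [ 6.4  0.3 -4.4] T [-0.05 -1.58  0.09]
```

>>> {"op": "drive_tool", "data": {
  "rows": [
    [0, 0, 0, 0, 0, 0.003, 0],
    [0, 0, 0, 0, 0, 0.003, 0],
    [0, 0, 0, 0, 0, 0.002, 0],
    [0, 0, 0, 0, 0, 0, 0],
    [0, 0, 0, 0, 0, 0, 0]
  ]
}}

```text
time: 16.22
tool_pos: [0.529, 0.1458, 0.173]
tcp_rot: [3.095, 0.505, 0.002]
wrist_force: [7.2, 1.5, -4.2]
width: 0.265
grip_force: 99.5
```

```bash
python3 st.py
```

```text
16.22 TCP in stand [ 0.0345 -0.0009  0.173 ] back face off block 0.0052 hole z 0.1127
tool axes err deg: yaw 0.12 zx,zy [ 0.03 -0.32] F stand [ 7.3 -0.9 -4.2] T [-0.03 -1.71  0.09]
```

>>> {"op": "drive_tool", "data": {
  "rows": [
    [0, 0, 0, 0, 0, 0.002, 0],
    [0, 0, 0, 0, 0, 0.002, 0],
    [0, 0, 0, 0, 0, 0, 0],
    [0, 0, 0, 0, 0, 0, 0]
  ]
}}

```text
time: 16.55
tool_pos: [0.529, 0.1458, 0.1689]
tcp_rot: [3.095, 0.505, 0.002]
wrist_force: [7.5, 2.6, -3.6]
width: 0.271
grip_force: 99.4
```

```bash
python3 st.py
```

```text
16.55 TCP in stand [ 0.0345 -0.001   0.1689] back face off block 0.0052 hole z 0.1086
tool axes err deg: yaw 0.13 zx,zy [ 0.03 -0.32] F stand [ 7.9  0.1 -3.6] T [-0.01 -1.72  0.13]
```

>>> {"op": "drive_tool", "data": {
  "rows": [
    [0, 0, 0, 0.0003, 0, 0.0015, 0],
    [0, 0, 0, 0, 0, 0.0015, 0],
    [0, 0, 0, 0, 0, 0, 0],
    [0, 0, 0, 0, 0, 0, 0]
  ]
}}

```text
time: 16.88
tool_pos: [0.5292, 0.1458, 0.1662]
tcp_rot: [3.095, 0.505, 0.002]
wrist_force: [7.2, 1.5, -1.8]
width: 0.269
grip_force: 99.9
```

```bash
python3 st.py
```

```text
16.88 TCP in stand [ 0.0347 -0.001   0.1662] back face off block 0.0054 hole z 0.1059
tool axes err deg: yaw 0.14 zx,zy [ 0.01 -0.32] F stand [ 7.3 -0.8 -1.8] T [-0.06 -1.34  0.17]
```

>>> {"op": "drive_tool", "data": {
  "rows": [
    [0, 0, 0, 0, 0, 0.001, 0],
    [0, 0, 0, 0, 0, 0, 0],
    [0, 0, 0, 0, 0, 0, 0]
  ]
}}

```text
time: 17.13
tool_pos: [0.5292, 0.1458, 0.1655]
tcp_rot: [3.095, 0.505, 0.002]
wrist_force: [6.8, 2.5, -1.6]
width: 0.267
grip_force: 99.9
```

```bash
python3 st.py
```

```text
17.13 TCP in stand [ 0.0347 -0.001   0.1655] back face off block 0.0054 hole z 0.1052
tool axes err deg: yaw 0.14 zx,zy [ 0.01 -0.33] F stand [ 7.2  0.2 -1.6] T [-0.06 -1.24  0.17]
```

>>> {"op": "drive_tool", "data": {
  "rows": [
    [0, 0, 0, 0, 0, 0.001, 0],
    [0, 0, 0, 0, 0, 0, 0],
    [0, 0, 0, 0, 0, 0, 0]
  ]
}}

```text
time: 17.38
tool_pos: [0.5293, 0.1458, 0.1646]
tcp_rot: [3.095, 0.505, 0.002]
wrist_force: [6.3, 1.5, -1.1]
width: 0.267
grip_force: 99.9
```

```bash
python3 st.py
```

```text
17.38 TCP in stand [ 0.0347 -0.001   0.1646] back face off block 0.0054 hole z 0.1043
tool axes err deg: yaw 0.14 zx,zy [ 0.02 -0.32] F stand [ 6.5 -0.5 -1.1] T [-0.05 -1.27  0.19]
```

>>> {"op": "drive_tool", "data": {
  "rows": [
    [0, 0, 0, 0, 0, 0.0005, 0],
    [0, 0, 0, 0, 0, 0, 0],
    [0, 0, 0, 0, 0, 0, 0]
  ]
}}

```text
time: 17.63
tool_pos: [0.5293, 0.1458, 0.1643]
tcp_rot: [3.095, 0.505, 0.002]
wrist_force: [5.1, 2.1, 0.7]
width: 0.268
grip_force: 99.9
```

```bash
python3 st.py
```

```text
17.63 TCP in stand [ 0.0347 -0.001   0.1643] back face off block 0.0054 hole z 0.104
tool axes err deg: yaw 0.14 zx,zy [ 0.02 -0.32] F stand [5.5 0.4 0.7] T [-0.1  -1.11  0.16]
```

>>> {"op": "drive_tool", "data": {
  "rows": [
    [0, 0, 0, 0, 0, 0.0005, 0],
    [0, 0, 0, 0, 0, 0, 0],
    [0, 0, 0, 0, 0, 0, 0]
  ]
}}

```text
time: 17.88
tool_pos: [0.5293, 0.1458, 0.1642]
tcp_rot: [3.095, 0.505, 0.002]
wrist_force: [4.9, 1.7, 3.0]
width: 0.266
grip_force: 99.9
```

```bash
python3 st.py
```

```text
17.88 TCP in stand [ 0.0347 -0.001   0.1642] back face off block 0.0054 hole z 0.1039
tool axes err deg: yaw 0.13 zx,zy [ 0.02 -0.32] F stand [5.2 0.1 3. ] T [-0.16 -1.03  0.16]
```

>>> {"op": "drive_tool", "data": {
  "rows": [
    [0, 0, 0, 0, 0, 0.0005, 0],
    [0, 0, 0, 0, 0, 0, 0],
    [0, 0, 0, 0, 0, 0, 0]
  ]
}}

```text
time: 18.13
tool_pos: [0.5293, 0.1458, 0.164]
tcp_rot: [3.095, 0.505, 0.002]
wrist_force: [4.0, 1.3, 6.5]
width: 0.265
grip_force: 100.3
```

```bash
python3 st.py
```

```text
18.13 TCP in stand [ 0.0348 -0.001   0.164 ] back face off block 0.0055 hole z 0.1037
tool axes err deg: yaw 0.12 zx,zy [ 0.03 -0.32] F stand [4.2 0.  6.5] T [-0.02 -0.89  0.11]
```

>>> {"op": "drive_tool", "data": {
  "rows": [
    [0, 0, 0, 0, 0, 0.0004, 0],
    [0, 0, 0, 0, 0, 0, 0],
    [0, 0, 0, 0, 0, 0, 0]
  ]
}}

```text
time: 18.38
tool_pos: [0.5293, 0.1458, 0.164]
tcp_rot: [3.095, 0.505, 0.002]
wrist_force: [4.0, 0.5, 8.2]
width: 0.264
grip_force: 100.5
```

>>> {"op": "drive_tool", "data": {
  "rows": [
    [0, 0, 0, 0, 0, 0, 0],
    [0, 0, 0, 0, 0, 0, 0],
    [0, 0, 0, 0, 0, 0, 0],
    [0, 0, 0, 0, 0, 0, 0]
  ]
}}

```text
time: 18.72
tool_pos: [0.5293, 0.1458, 0.1639]
tcp_rot: [3.095, 0.505, 0.002]
wrist_force: [3.4, 1.2, 6.8]
width: 0.269
grip_force: 100.5
```

```bash
python3 st.py; python3 - <<'E'
from h import *
p=cam('wrist');hsv=cv2.cvtColor(p['color'],cv2.COLOR_RGB2HSV);m=cv2.inRange(hsv,(4,90,70),(14,255,255))
k,l,s,c=cv2.connectedComponentsWithStats(m);print([(s[i].tolist(),c[i].round(1).tolist()) for i in range(1,k) if s[i,4]>8])
a=p['color'][100:300,170:340,::-1];cv2.imwrite('pics/hc.png',cv2.resize(a,None,fx=3,fy=3,interpolation=2))
E
```

```text
18.72 TCP in stand [ 0.0348 -0.001   0.1639] back face off block 0.0055 hole z 0.1036
tool axes err deg: yaw 0.12 zx,zy [ 0.04 -0.32] F stand [3.6 0.1 6.8] T [-0.04 -0.77  0.07]
[]
```

View pics/hc.png

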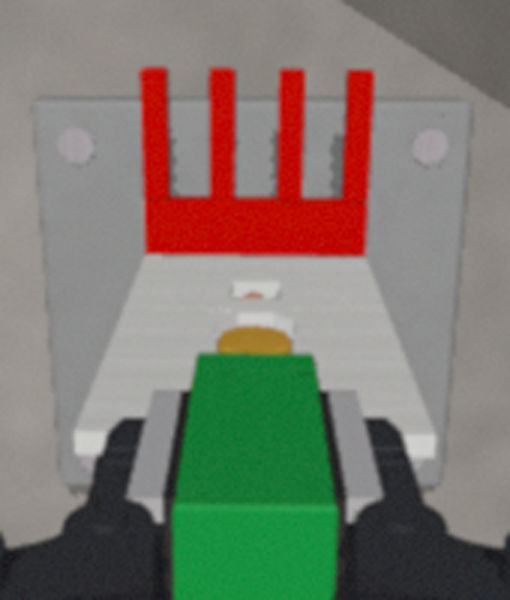

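The brass head now stands in front of the plate at crop (255,340), and the copper pin tip shows in the window at (255,294). The holder is home, so next is the firm press.

>>> {"op": "drive_tool", "data": {
  "rows": [
    [0, 0, 0, 0, 0, 0.0004, 0],
    [0, 0, 0, 0, 0, 0.0002, 0],
    [0, 0, 0, 0, 0, 0, 0],
    [0, 0, 0, 0, 0, 0, 0],
    [0, 0, 0, 0, 0, 0, 0]
  ]
}}

```text
time: 19.18
tool_pos: [0.5294, 0.1459, 0.1639]
tcp_rot: [3.095, 0.505, 0.003]
wrist_force: [2.3, 1.1, 10.2]
width: 0.266
grip_force: 100.7
```

>>> {"op": "drive_tool", "data": {
  "rows": [
    [0, 0, 0, 0, 0, 0, 0],
    [0, 0, 0, 0, 0, 0, 0],
    [0, 0, 0, 0, 0, 0, 0],
    [0, 0, 0, 0, 0, 0, 0],
    [0, 0, 0, 0, 0, 0, 0]
  ]
}}

```text
time: 19.6
tool_pos: [0.5294, 0.1458, 0.1639]
tcp_rot: [3.095, 0.505, 0.003]
wrist_force: [2.5, 0.7, 11.3]
width: 0.262
grip_force: 100.7
```

>>> {"op": "drive_tool", "data": {
  "rows": [
    [0, 0, 0, 0, 0, -0.0005, 0],
    [0, 0, 0, 0.0002, 0, -0.0005, 0],
    [0, 0, 0, 0, 0, 0, 0],
    [0, 0, 0, 0, 0, 0, 0]
  ]
}}

```text
time: 19.93
tool_pos: [0.5293, 0.1458, 0.1639]
tcp_rot: [3.095, 0.505, 0.002]
wrist_force: [3.2, 1.0, 7.2]
width: 0.266
grip_force: 100.4
```

>>> {"op": "drive_tool", "data": {
  "rows": [
    [0, 0, 0, 0, 0, 0, 0.5],
    [0, 0, 0, 0, 0, 0, 0.6],
    [0, 0, 0, 0, 0, 0, 1],
    [0, 0, 0, 0, 0, 0, 1],
    [0, 0, 0, 0, 0, 0, 1],
    [0, 0, 0, 0, 0, 0, 1],
    [0, 0, 0, 0, 0, 0, 1]
  ]
}}

```text
time: 20.52
tool_pos: [0.5282, 0.1457, 0.1623]
tcp_rot: [3.095, 0.504, -0.003]
wrist_force: [0.2, 0.3, 0.5]
width: 0.998
grip_force: 0.0
```

```bash
python3 st.py
```

```text
20.52 TCP in stand [ 0.0337 -0.0008  0.1623] back face off block 0.0044 hole z 0.102
tool axes err deg: yaw 0.11 zx,zy [-0.15 -0.29] F stand [0.3 0.2 0.5] T [-0.05  0.02  0.02]
```

Released with no load left on the wrist. I'll retreat straight up.

>>> {"op": "drive_tool", "data": {
  "rows": [
    [0, 0, 0, 0, 0, -0.01, 1],
    [0, 0, 0, 0, 0, -0.02, 1],
    [0, 0, 0, 0, 0, -0.03, 1],
    [0, 0, 0, 0, 0, -0.03, 1],
    [0, 0, 0, 0, 0, 0, 1],
    [0, 0, 0, 0, 0, 0, 1],
    [0, 0, 0, 0, 0, 0, 1],
    [0, 0, 0, 0, 0, 0, 1]
  ]
}}

```text
time: 21.18
tool_pos: [0.5277, 0.1461, 0.2516]
tcp_rot: [3.095, 0.505, -0.005]
wrist_force: [-0.6, -0.4, -0.3]
width: 1.0
grip_force: 0.0
```

```bash
python3 - <<'E'
from h import *; from st import O,y
p=cam('wrist');s=status.read_state();print(s['tool_pos'],s['wrist_force'])
S=R.from_euler('z',y).as_matrix();w=lambda q:proj(p,S@np.array(q)+np.r_[O+.004*S[:2,0],0])[0].round(1)
hsv=cv2.cvtColor(p['color'],cv2.COLOR_RGB2HSV)
for n,lo,hi in(('green',(50,120,60),(75,255,255)),('brass',(15,120,90),(30,255,255)),('red',(0,170,90),(6,255,255))):
    k,l,t,c=cv2.connectedComponentsWithStats(cv2.inRange(hsv,lo,hi));print(n,[(t[i].tolist(),c[i].round(1).tolist()) for i in range(1,k) if t[i,4]>30])
z=.0376
print('pred grip corners',[w((.02+a,b,z+.164)).tolist() for a in(0,.018) for b in(.012,-.012)],'fork tips',[w((.083,b,z+.008)).tolist() for b in(.026,-.026)])
E
```

```text
[0.52759294 0.14600131 0.25119796] [ 0.31934336 -1.08481563 -0.05681794]
green [([238, 176, 34, 42, 1283], [254.7, 197.3])]
brass []
red [([226, 114, 59, 48, 1520], [255.1, 142.3]), ([228, 204, 10, 28, 229], [232.5, 217.0]), ([273, 204, 8, 28, 205], [276.2, 217.2])]
pred grip corners [[238.6, 221.6], [271.4, 221.7], [238.2, 198.6], [271.9, 198.6]] fork tips [[232.1, 116.0], [276.3, 116.1]]
```

The grip and fork are where a hung, upright holder should be (uniform 2–3 px calibration offset). Handing in.

```bash
python3 -c "
from workcell import workorder;print(workorder.finish_job())"
```

```text
the job is handed in; nothing more can be done
None
```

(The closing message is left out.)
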